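# Put the keyed bus pass back in the stand and lock the keeper bar

## Robot

A 6-joint arm with a two-finger parallel gripper is mounted at the origin on the work surface. World frame = base frame: x ahead of the robot, y to its left, z up, the work surface at z = 0. Lengths are in m, angles in rad, forces in N, time in s.
With the tool pointing down it reaches from about 0.375 to 0.9 m from the base axis. Payload 3.1 kg.
Tool frame: the origin (TCP) lies on the centre line of the jaws, within the pads' length; the fingertips stand 17 mm ahead of it and the grasp point (between the pads) lies 2 mm behind it; y points along the fingers, z is the direction in which the jaws open and shut, and the axes are right-handed (so a half turn about y gives the same grasp; the last joint's range is limited). The gripper opens to 85 mm and grips with 20 to 120 N. Pads are 22 mm wide; open, the fingers measure 114 mm over their backs; the gripper's body (76 mm by 85 mm) begins 54 mm behind the grasp point. The pads swing forward as they close: fully open they stand 13 mm farther back than shut.
Start: joints at [-0.178, 0.527, 1.433, -0, 1.181, -0.178], TCP at [0.625, 0, 0.248] pointing down, gripper open.
Joint ranges: [-3.08, 3.08], [-0.75, 2.2], [0.22, 2.44], [-1.43, 4.57], [0, 2.65], [-2.85, 2.85]. Speed limits (rad/s): [2.79, 2.79, 3.14, 3.14, 3.14, 3.14].

## Interface

Orientations are given as a unit quaternion [x, y, z, w].
In Python, from station import manip gives the robot as it stands.
- The arm moves only by the shell command python3 -m handwheel 'ROWS' [FORCE]. ROWS is JSON, one flat list of numbers, 7 for each row, row after row: the shift along the tool's x, y, z in cm, then the turn, a rotation vector about the tool's x, y, z in rad, then the finger opening in cm, from 0 to 8.54. A call has 1 to 10 rows; each row is the pose to reach, as a shift and turn from the pose commanded when the call began, along the tool's axes at that moment; what a row does not reach only later rows make up. A row lasts 1/12 s, in which the tool goes at most 41.7 mm and 7.16 degrees, less where a joint would pass 70% of its speed; a pose out of reach is approached as far as the arm can. A call with a gripper value outside its range is refused whole. The fingers move at their own pace and stop on an object; FORCE is the grip in N (left out, the last holds). Time passes only in rows, so rows that repeat a pose let the fingers close. It gives the time, the measured TCP pose, the force and the opening at its end, in the units of the state.
- manip.sense(): the state, without advancing time (a new reading comes with each control period).
- manip.snapshot(name): name is "scene" or "side" or "wrist"; returns a dict with "frame" (400x640x3 uint8, red, green, blue), "depth" (400x640 float32, m along the optical axis (not along the pixel's ray), 0 where there is no reading), "camera_matrix" (3x3 intrinsics, pixels), "rvec" (rotation vector, rad) and "tvec" (3), from world to camera coordinates, as OpenCV has them. Camera axes: x right, y down, z forward; pixel columns grow to the right and rows downward; lengths in m; the calibration is good to about 2 mm. The wrist camera is an equidistant fisheye: a pixel r from the principal point sees the ray r / f radians off the axis. A picture is of the moment at which its call begins.
- manip.sign_off(): hands the job in, once; it reports no verdict.
The state is a dict: "t": time; "q": joint angles; "qd": joint speeds; "tau": joint torques, N m; "tcp_pos": TCP position; "tool_rot": TCP orientation; "force": force on the tool from outside, world axes, zero at the start; "ft_torque": the same for the moment, N m; "finger_gap": opening from 0.0 (shut) to 1.0 (fully open).
Only numpy, scipy, OpenCV 4.12 (cv2) and the standard library are available. Lean on these libraries where they do the work, as an engineer would, in place of code of your own. Each camera call takes 0.05 s, during which the arm holds its last target.

## Task

Put the bus pass from the dark drop-off block away in the free slot of the pass stand, turned so that its stepped and notched end matches the slot's key and it sits fully home and upright like the other two. Then lift the stand's keeper bar over its bump by the knob, slide it across as far as it goes so that its tongues lie over all three passes, and let it drop down fully. Leave the other two passes, the bottle cap, the eraser and the latch clip where they are.

Things in the scene. Friction and masses are not known exactly. Their poses are not given: they have to be found in the camera images.
- pass_a_mid (a point): Centre (half-way up, 33 mm above the bottom edge) of the white plastic pass to put away, upright in the drop-off block at first. 92 mm long (its x), 6 mm thick (y), 66 mm tall (z), about 35 g. Full height from x = -46 to +28 mm: pinch it there across its thickness, from above. Its bottom starts 8 mm above the shelf.
- pass_a_step (a point): Middle of the keyed end face of the same pass, 46 mm along its +x from its centre. At this end the top corner is cut away (last 18 mm of length only 34 mm tall) and the bottom edge has a notch under it (last 18 mm of length, 14 mm high).
- dropoff: Fixed dark wooden drop-off block, 112 mm (x) by 50 mm (y) by 28 mm high, with one plain slot along x, 8 mm wide and 20 mm deep, where the pass stands at first, 46 mm proud of the block. Origin: centre of its underside.
- free_slot (a point): Centre of the mouth of the stand's free slot, at the stand's top, 34 mm above the shelf. x along the slot, y across, z up (the stand's axes). Slot 96 mm long, 9 mm wide, 24 mm deep; at its +x end a key block 13 mm long, 11 mm high stands on its floor, for the pass's notch. Fully home, keyed end at +x, the pass's centre is 9 mm above this point.
- stand: Fixed wooden pass stand, origin at the centre of its underside: 108 mm (x) by 168 mm (y) by 34 mm high, plus a 26 mm deep rail for the keeper bar along its +x side. Three slots along x at y = -50, 0 and +50 mm; the first two hold passes seated the right way round, the one at +50 is free.
- keeper_knob (a point): Grasp point of the black knob on the aluminium keeper bar: 14 mm (x) by 18 mm (y), 36 mm tall; its top is 14 mm above this point, its foot on the bar's top 22 mm below. Axes as the stand. The bar runs 160 mm along y and has three tongues, 16 mm wide, 6 mm thick, undersides 13 mm above the stand's top, that stand between the slots while open.
- keeper (a joint): Travel of the keeper bar along the stand's +y, m: 0 open, 0.025 fully shut (tongues over the low step of each seated pass). About 1 N of friction. A fixed bump stops a tooth under the bar: it cannot go from 0.005 to 0.020 unless lifted 6 mm or more (9 mm is comfortable). A pass not fully home blocks the tongues.
- keeper_lift (a joint): How far the keeper bar is lifted, m: 0 down, 0.012 the most. It falls back by its weight and a light spring (1.5 to 2 N in all).
- pass_a: The pass to put away, as above; origin at the middle of its bottom edge, same axes.
- pass_b_mid (a point): Centre, half-way up, of the seated pass in the stand's slot at y = -50 mm, the same size; leave it alone.
- pass_c_mid (a point): Centre, half-way up, of the seated pass in the stand's middle slot, the same size; leave it alone.
- cap: Bystander: stainless steel bottle cap, a disc 50 mm across and 24 mm high; origin at the centre of its underside.
- eraser: Bystander: rubber eraser block, 52 x 22 x 14 mm; origin at the centre of its underside.
- clip: Bystander: lunchbox latch clip, 45 x 30 x 18 mm; origin at the centre of its underside.
There are look-alikes about, which are no part of the job. Several things have the shape of the stand; the one meant has the colours described above.

How it is judged:
By the outcome, as a careful person would: the job done as asked, in the order asked, and still so for the second after the job is handed in, with the robot touching nothing.
It also fails if it takes over 48 s, if anything falls off the work surface, if the arm or the gripper's body presses on something with over 40 N, if the wrist force passes 120 N, or if a joint passes its speed limit or range.

## Working session

There is one attempt and no reset: what is moved stays moved. The work goes in short steps, Python scripts to look and compute and a shell command to move; the robot and the scene stay as the last step left them, time stands still between calls to the robot, and variables do not carry over. Pictures are saved under pics/ and viewed, and the job is handed in when it is done.

```bash
ls; mkdir -p pics
python3 - <<'E'
from station import manip
import cv2
print(manip.sense())
for n in ("scene","side","wrist"):
    s=manip.snapshot(n); cv2.imwrite(f"pics/{n}0.png",s["frame"][:,:,::-1]); print(n,s["camera_matrix"].tolist(),s["rvec"],s["tvec"])
    import numpy as np; np.savez(f"{n}0.npz",**s)
E
```

```text
pics
{'t': 0.0, 'q': array([-1.78506729e-01,  5.28442328e-01,  1.43389674e+00,  1.70421136e-05,
        1.18135019e+00, -1.78527875e-01]), 'qd': array([ 0.0017475 ,  0.00075108,  0.00017704, -0.00110127, -0.0004198 ,
       -0.00093349]), 'tau': array([ 2.50220628e-04, -4.42344439e+01, -1.78024775e+01, -2.06930472e-04,
        8.36740597e-03,  2.24214921e-05]), 'tcp_pos': array([6.24338274e-01, 1.49132541e-04, 2.47349967e-01]), 'tool_rot': array([-0.50042156,  0.50060813, -0.49938399,  0.49958522]), 'force': array([ 0.15061865,  0.45551986, -0.2534914 ]), 'ft_torque': array([ 0.01722268, -0.01171703,  0.00024113]), 'finger_gap': 0.9985571680277281}
scene [[428.81314785614796, 0.0, 317.00285913580115], [0.0, 428.81314785614796, 206.06129445957066], [0.0, 0.0, 1.0]] [ 1.44266678  1.86220201 -0.99354279] [ 0.15800393 -0.21162872  1.50526669]
side [[516.9331993549755, 0.0, 320.2770024345696], [0.0, 516.9331993549755, 198.57495732984157], [0.0, 0.0, 1.0]] [ 2.11846844 -0.50788803  0.23895093] [-0.48069704  0.18315579  1.11300769]
wrist [[309.70691628693146, 0.0, 325.8343092812752], [0.0, 309.70691628693146, 198.86285344263845], [0.0, 0.0, 1.0]] [-2.86988219e+00 -1.60372905e-03  2.66055595e-03] [-0.62512596 -0.03453203  0.37877088]
```

View pics/scene0.png

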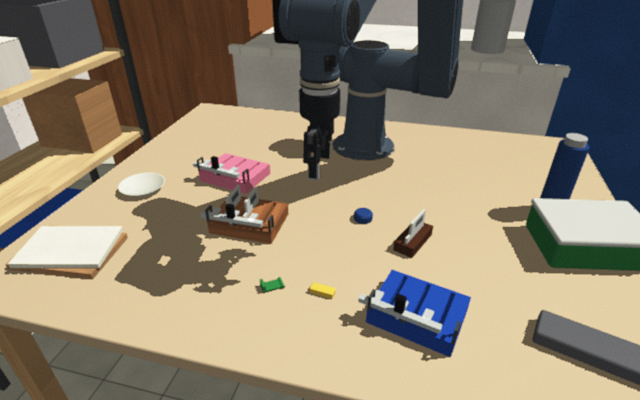

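View pics/side0.png

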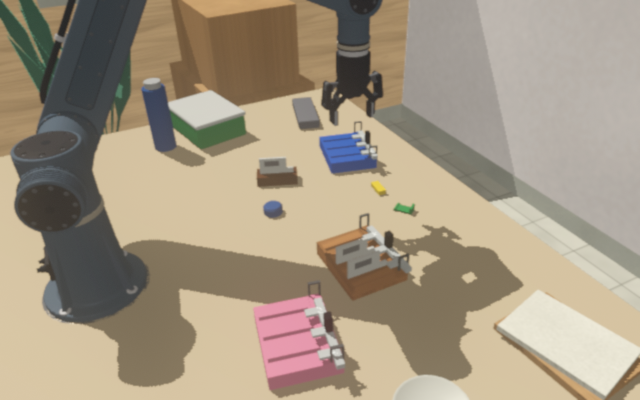

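View pics/wrist0.png

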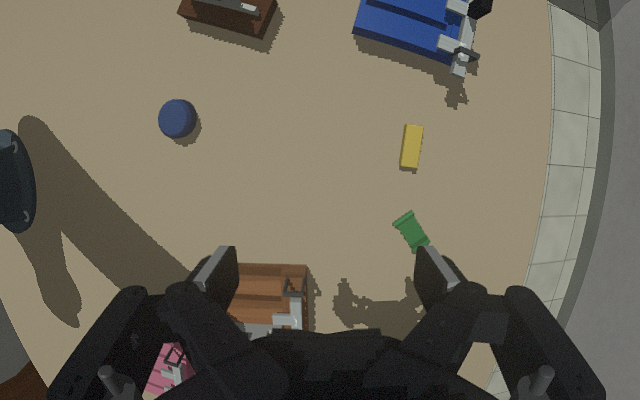

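```bash
cat > h.py <<'E'
import numpy as np, cv2
from station import manip
def load(f): return dict(np.load(f))
def snap(n,tag):
    s=manip.snapshot(n); np.savez(f"{tag}.npz",**s); cv2.imwrite(f"pics/{tag}.png",s["frame"][:,:,::-1]); return s
def crop(s,x0,y0,x1,y1,k,name):
    c=s["frame"][y0:y1,x0:x1,::-1]; cv2.imwrite(f"pics/{name}.png",cv2.resize(c,None,fx=k,fy=k,interpolation=cv2.INTER_CUBIC))
def ray(s,u,v,fish=False):
    K=s["camera_matrix"]; x=(u-K[0,2])/K[0,0]; y=(v-K[1,2])/K[1,1]
    if fish:
        r=np.hypot(x,y); d=np.array([x*np.sin(r)/max(r,1e-9),y*np.sin(r)/max(r,1e-9),np.cos(r)])
    else: d=np.array([x,y,1.])
    R=cv2.Rodrigues(s["rvec"])[0]; t=s["tvec"].ravel()
    return -R.T@t, R.T@d/np.linalg.norm(d)
def onz(s,u,v,z,fish=False):
    o,d=ray(s,u,v,fish); return o+d*(z-o[2])/d[2]
def dep(s,u,v,fish=False):
    o,d=ray(s,u,v,fish); R=cv2.Rodrigues(s["rvec"])[0]
    D=s["depth"][int(round(v)),int(round(u))]; return o+d*D/(R@d)[2]
def tri(*rs):
    A=0;b=0
    for o,d in rs:
        P=np.eye(3)-np.outer(d,d); A=A+P; b=b+P@o
    p=np.linalg.solve(A,b); return p,[np.linalg.norm((np.eye(3)-np.outer(d,d))@(p-o)) for o,d in rs]
def proj(s,p,fish=False):
    R=cv2.Rodrigues(s["rvec"])[0]; c=R@np.asarray(p,float)+s["tvec"].ravel(); K=s["camera_matrix"]
    if fish:
        h=np.hypot(c[0],c[1]); th=np.arctan2(h,c[2]); q=c[:2]/h*th
    else: q=c[:2]/c[2]
    return q*K[0,0]+K[:2,2]
E
python3 - <<'E'
from h import *
s=load("scene0.npz"); d=load("side0.npz")
crop(s,190,170,310,250,6,"sc_stand"); crop(s,380,200,450,265,8,"sc_drop")
crop(d,305,205,425,300,6,"si_stand"); crop(d,245,145,310,195,8,"si_drop")
for n,uv in (("stand",(250,225)),("drop",(413,240))): print(n,dep(s,*uv))
for n,uv in (("stand",(350,270)),("drop",(277,180))): print(n,dep(d,*uv))
E
```

```text
stand [ 0.59019555 -0.17937899  0.04271274]
drop [0.52904182 0.20950466 0.02634306]
stand [ 0.47382844 -0.26576708  0.05299919]
drop [0.4947761  0.18306596 0.01419474]
```

View pics/sc_stand.png

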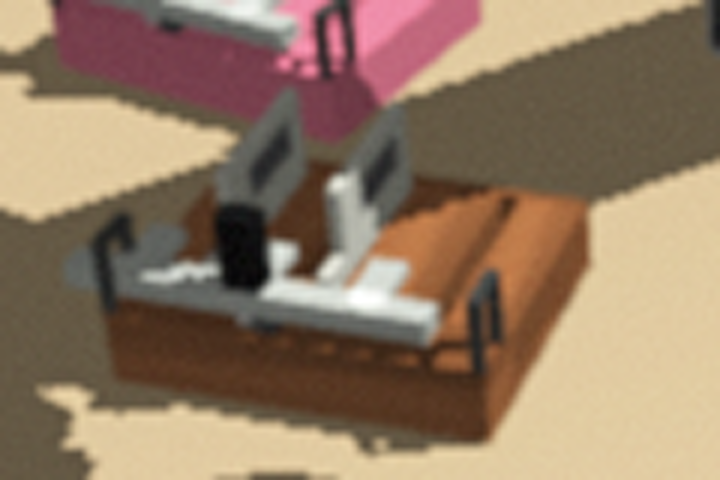

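View pics/sc_drop.png

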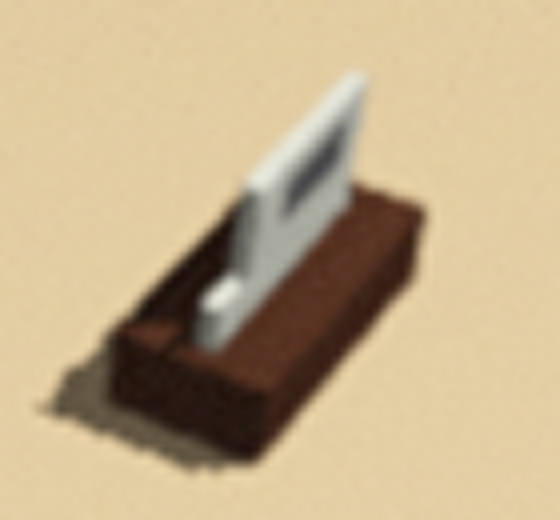

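View pics/si_stand.png

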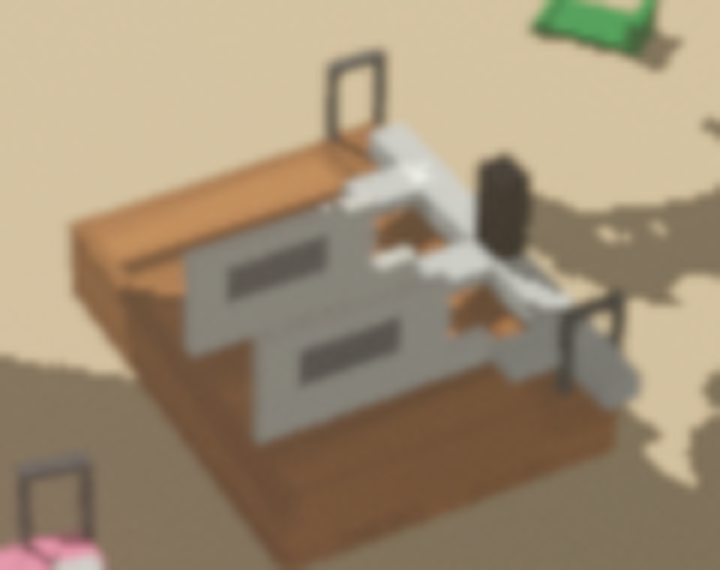

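View pics/si_drop.png

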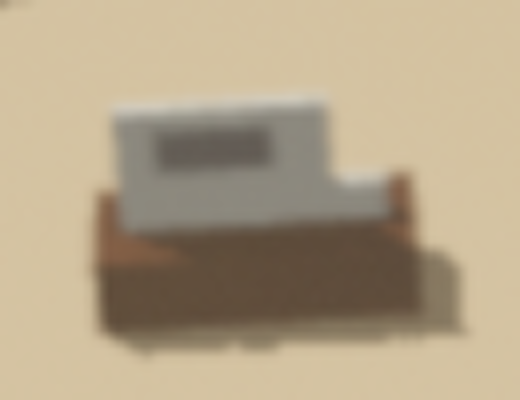

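Run:
```python
from h import *
np.set_printoptions(precision=4,suppress=True)
s=load("scene0.npz"); d=load("side0.npz"); w=load("wrist0.npz")
P=lambda a,b:tri(ray(s,*a),ray(d,*b))
print("far top",P((425,209.4),(259.75,158.5)))
print("step top",P((411.9,223.5),(285.6,157.25)))
print("knob top",P((230.3,204.5),(388.8,231.7)))
for n,a in (("+x+y",(271.7,232)),("-x+y",(288,203.3)),("+x-y",(207.5,220))): print(n,onz(s,*a,.034))
for n,a in (("-x+y",(317,243)),("+x-y",(407.5,276.7))): print(n,onz(d,*a,.034))
o,dd=ray(w,325.8,198.9); print("wristcam",o,dd)
# drop pass: wrist
import scipy.spatial.transform as T
print(T.Rotation.from_quat([-0.50042156,  0.50060813, -0.49938399,  0.49958522]).as_matrix())
```

```text
far top (array([0.4638, 0.2261, 0.0715]), [np.float64(0.003174589021362917), np.float64(0.0031745890213629438)])
step top (array([0.529 , 0.1996, 0.0706]), [np.float64(0.0028422659845127205), np.float64(0.0028422659845127587)])
knob top (array([ 0.5843, -0.2307,  0.0888]), [np.float64(0.0026171977347350696), np.float64(0.0026171977347351017)])
+x+y [ 0.5929 -0.1232  0.034 ]
-x+y [ 0.4632 -0.1233  0.034 ]
+x-y [ 0.5862 -0.2958  0.034 ]
-x+y [ 0.4622 -0.1352  0.034 ]
+x-y [ 0.5787 -0.32    0.034 ]
wristcam [0.6258 0.0689 0.3729] [-0.0018 -0.2685 -0.9633]
[[ 0.     -0.0021  1.    ]
 [-1.      0.0004  0.    ]
 [-0.0004 -1.     -0.0021]]
```

```bash
python3 -m handwheel '[-21,3,-12.7,0,-1.187,0,8.5, -21,3,-12.7,0,-1.187,0,8.5, -21,3,-12.7,0,-1.187,0,8.5, -21,3,-12.7,0,-1.187,0,8.5, -21,3,-12.7,0,-1.187,0,8.5, -21,3,-12.7,0,-1.187,0,8.5, -21,3,-12.7,0,-1.187,0,6, -21,3,-12.7,0,-1.187,0,4, -21,3,-12.7,0,-1.187,0,4, -21,3,-12.7,0,-1.187,0,4]' 
python3 -m handwheel '[0,0,0,0,0,0,4,0,0,0,0,0,0,4,0,0,0,0,0,0,4]' 40
python3 - <<'E'
from h import *
snap("wrist","w1"); print(manip.sense()["q"])
E
```

```text
t: 0.98
tcp_pos: [0.4975, 0.2105, 0.2181]
tool_rot: [0.695, -0.133, 0.132, -0.694]
force: [-0.1, -0.0, -0.6]
finger_gap: 0.469
t: 1.23
tcp_pos: [0.4979, 0.2099, 0.2182]
tool_rot: [0.694, -0.136, 0.135, -0.694]
force: [0.4, -0.1, 0.3]
finger_gap: 0.47
[ 1.92091438e-01  4.53711589e-01  1.67726161e+00  3.50287932e-06
  1.01087157e+00 -9.93573376e-01]
```

View pics/w1.png

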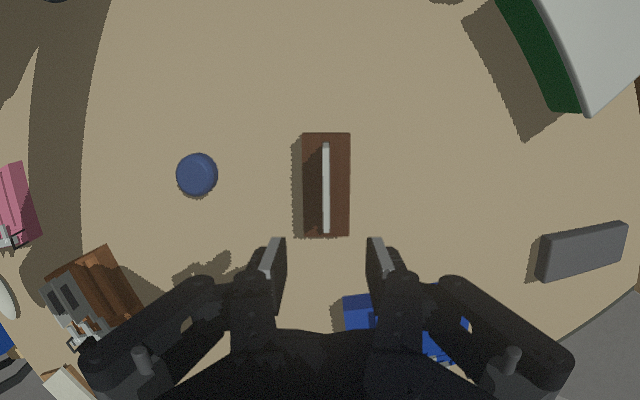

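Run:
```python
from h import *
s=load("w1.npz"); crop(s,280,120,370,245,6,"w1c"); crop(s,20,230,150,370,4,"w1s")
```

```text
(no output)
```

View pics/w1c.png

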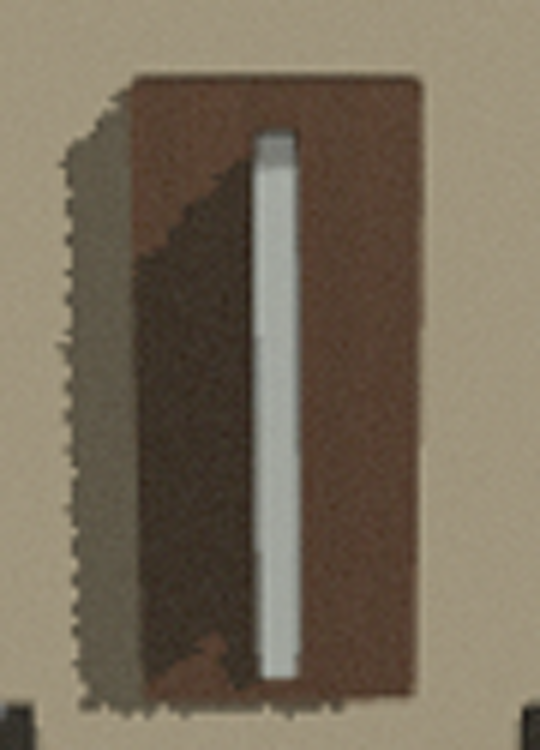

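Run:
```python
from h import *
np.set_printoptions(precision=4,suppress=True)
s=load("scene0.npz"); d=load("side0.npz"); w=load("w1.npz")
c=lambda x,y:(280+(x+.5)/6-.5,120+(y+.5)/6-.5)
print(tri(ray(w,*c(275,167),True),ray(s,425,209.4),ray(d,259.75,158.5)))
a=onz(w,*c(275,167),.074,True); b=onz(w,*c(279.5,560),.074,True); print(a,b,np.degrees(np.arctan2(*(b-a)[[1,0]])))
b=onz(w,*c(279.5,678),.042,True); print(b,np.linalg.norm((b-a)[:2]),np.degrees(np.arctan2(*(b-a)[[1,0]])))
for p in ((137,78),(419,78),(413,695),(147,695)): print(onz(w,*c(*p),.028,True))
for v in (170,300,450,600,670):
  print(dep(w,*c(277,v),True))
from scipy.spatial.transform import Rotation as R
st=manip.sense(); print(st["tcp_pos"],R.from_quat(st["tool_rot"]).as_matrix())
```

```text
(array([0.4632, 0.2256, 0.0715]), [np.float64(0.0007833094638266473), np.float64(0.0032725392527350617), np.float64(0.0031647408029811907)])
[0.4624 0.2252 0.074 ] [0.5182 0.2033 0.074 ] -21.395171443424054
[0.5481 0.1913 0.042 ] 0.09211681871858646 -21.59615787137209
[0.4439 0.2074 0.028 ]
[0.4618 0.2516 0.028 ]
[0.5657 0.2106 0.028 ]
[0.5473 0.1654 0.028 ]
[0.463  0.2253 0.0732]
[0.4811 0.218  0.0722]
[0.5022 0.2094 0.0729]
[0.5242 0.2005 0.0735]
[0.5469 0.1913 0.041 ]
[0.4979 0.2099 0.2182] [[ 0.9267 -0.0002  0.3757]
 [-0.3757 -0.      0.9267]
 [-0.0002 -1.     -0.0001]]
```

```bash
python3 -m handwheel '[0,4,0.1,0,-0.009,0,4, 0,8,0.12,0,-0.009,0,4, 0,12,0.12,0,-0.009,0,4, 0,15,0.12,0,-0.009,0,4, 0,16,0.12,0,-0.009,0,4, 0,16.1,0.12,0,-0.009,0,4, 0,16.1,0.12,0,-0.009,0,4, 0,16.1,0.12,0,-0.009,0,4]' 40
python3 - <<'E'
from h import *
s=snap("wrist","w2"); crop(s,180,120,480,350,2.5,"w2c")
E
```

```text
t: 1.95
tcp_pos: [0.4999, 0.2114, 0.0589]
tool_rot: [-0.694, 0.131, -0.133, 0.695]
force: [1.6, 0.2, 1.2]
finger_gap: 0.469
```

View pics/w2c.png

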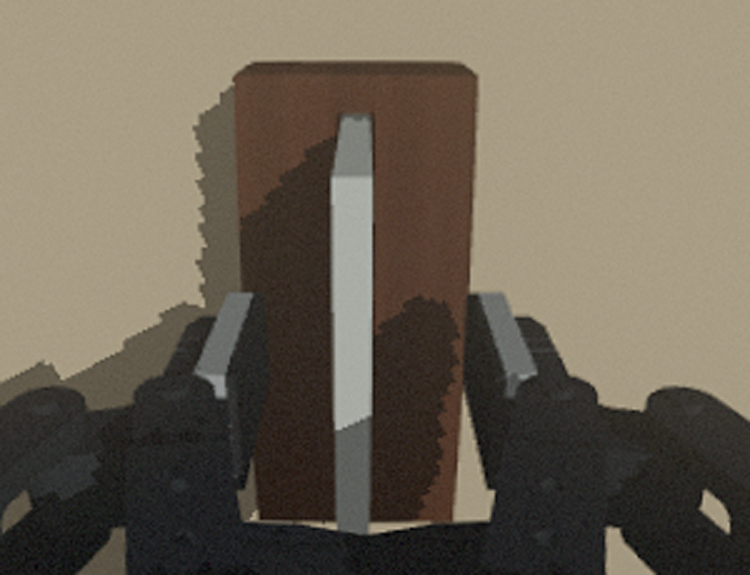

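```bash
python3 -m handwheel '[0,0.1,-0.08,0,0,0,4, 0,0.1,-0.08,0,0,0,4]' 40
python3 -m handwheel '[0,0,0,0,0,0,2, 0,0,0,0,0,0,0, 0,0,0,0,0,0,0, 0,0,0,0,0,0,0,0,0,0,0,0,0,0]' 40
```

```text
t: 2.17
tcp_pos: [0.4989, 0.2105, 0.0578]
tool_rot: [-0.694, 0.131, -0.133, 0.695]
force: [-0.0, -0.2, -0.6]
finger_gap: 0.468
t: 2.58
tcp_pos: [0.4983, 0.2105, 0.0567]
tool_rot: [-0.695, 0.132, -0.132, 0.695]
force: [-0.2, -0.4, 5.0]
finger_gap: 0.065
```

```bash
python3 -m handwheel '[0,-1,0,0,0,0,0, 0,-3,0,0,0,0,0, 0,-6,0,0,0,0,0, 0,-10,0,0,0,0,0, 0,-14,0,0,0,0,0, 3,-14.5,-5,0,-0.1,0,0, 6,-14.5,-9,0,-0.2,0,0, 8,-14.5,-13,0,-0.3,0,0, 10,-14.5,-17,0,-0.38,0,0, 11.5,-14.5,-20.5,0,-0.38,0,0]' 40
python3 -m handwheel '[1,0,-2,0,0,0,0, 1.5,0,-4,0,0,0,0,1.5,0,-4,0,0,0,0,1.5,0,-4,0,0,0,0,1.5,0,-4,0,0,0,0]'
python3 - <<'E'
from h import *
s=snap("wrist","w3"); print(manip.sense()["tool_rot"],manip.sense()["q"])
E
```

```text
t: 3.42
tcp_pos: [0.5284, 0.0031, 0.202]
tool_rot: [0.707, 0.003, -0.003, -0.707]
force: [-0.2, 0.8, -0.7]
finger_gap: 0.066
t: 3.83
tcp_pos: [0.5427, -0.0345, 0.2012]
tool_rot: [-0.707, -0.001, 0.002, 0.707]
force: [0.4, 1.1, -0.7]
finger_gap: 0.066
[-0.70685835 -0.0016587   0.00259849  0.7073484 ] [-2.68431916e-01  4.82016987e-01  1.68484099e+00  3.75808531e-04
  9.76200927e-01 -1.84545957e+00]
```

View pics/w3.png

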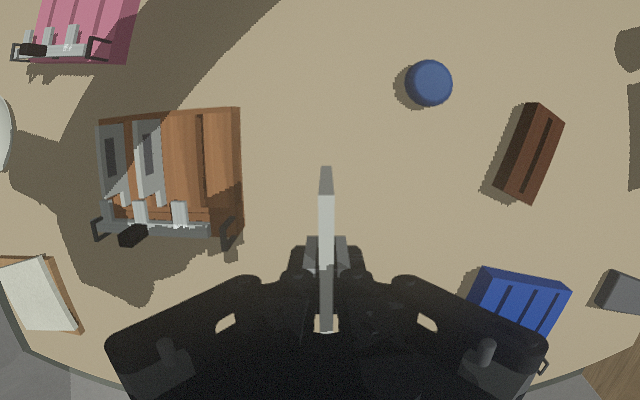

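Run:
```python
from h import *
s=load("w3.npz"); crop(s,85,95,255,255,4.7,"w3s"); crop(s,300,155,360,340,3.2,"w3p")
```

```text
(no output)
```

View pics/w3s.png

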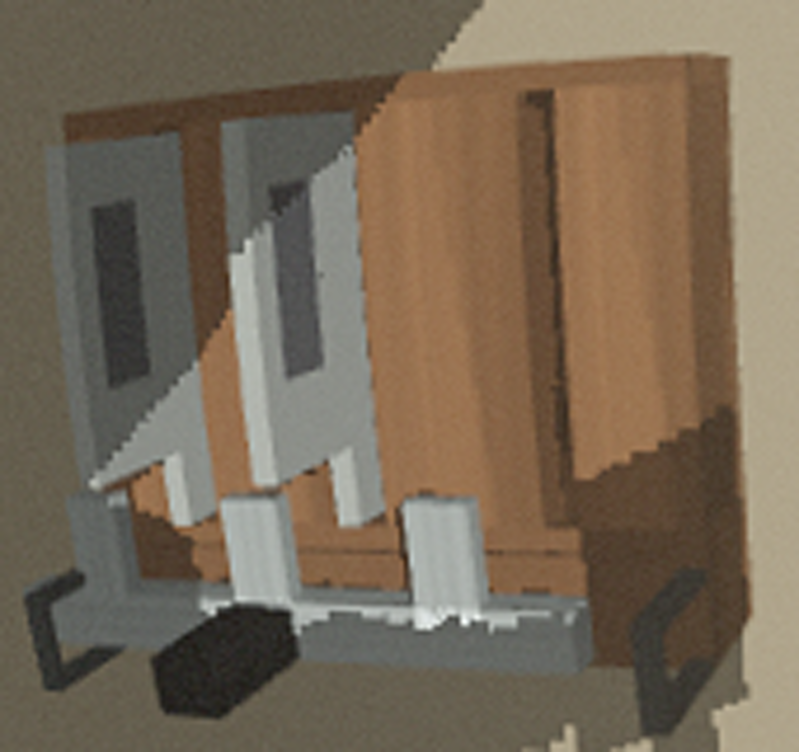

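View pics/w3p.png

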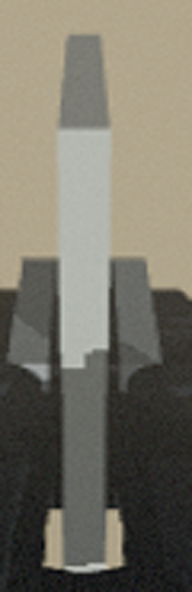

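Run:
```python
from h import *
np.set_printoptions(precision=4,suppress=True)
w=load("w3.npz")
c=lambda x,y:(85+(x+.5)/4.7-.5,95+(y+.5)/4.7-.5)
q=lambda x,y,z:onz(w,*c(x,y),z,True)
a=q(536,91,.034);b=q(561,523,.034);print("slot",a,b,(a+b)/2,np.linalg.norm(b-a),np.degrees(np.arctan2(*(b-a)[[1,0]])))
print("corner-x+y",q(688,57,.034),"bottom",q(727,60,0)," -x-y",q(65,113,.034), "+x+y bot",q(748,618,0))
print("knobtop corners",[q(x,y,.089) for x,y in((152,660),(225,716))])
for x,y in((185,690),(620,200),(450,200)): print(dep(w,*c(x,y),True))
p=lambda x,y,z:onz(w,300+(x+.5)/3.2-.5,155+(y+.5)/3.2-.5,z,True)
print("pass -x top",[p(x,128,.2) for x in (58,111)], "bot",[p(x,36,.15) for x in (67,102)])
for x,y in((84,60),(84,110),(84,140),(84,300)): print(dep(w,300+(x+.5)/3.2-.5,155+(y+.5)/3.2-.5,True))
```

```text
slot [ 0.471  -0.1595  0.034 ] [ 0.5655 -0.1604  0.034 ] [ 0.5183 -0.1599  0.034 ] 0.09457009845035443 -0.5107972898555571
corner-x+y [ 0.4659 -0.1251  0.034 ] bottom [ 0.4659 -0.1263  0.    ]  -x-y [ 0.4639 -0.2929  0.034 ] +x+y bot [ 0.5998 -0.1278  0.    ]
knobtop corners [array([ 0.5802, -0.2396,  0.089 ]), array([ 0.5918, -0.2222,  0.089 ])]
[ 0.5872 -0.2332  0.0875]
[ 0.4951 -0.1412  0.0335]
[ 0.4932 -0.1817  0.0334]
pass -x top [array([ 0.5094, -0.0373,  0.2   ]), array([ 0.5093, -0.0303,  0.2   ])] bot [array([ 0.5053, -0.0369,  0.15  ]), array([ 0.5053, -0.0305,  0.15  ])]
[ 0.5045 -0.0338  0.1774]
[ 0.5042 -0.0339  0.2111]
[ 0.5061 -0.0339  0.2176]
[ 0.526  -0.0337  0.2179]
```

```bash
python3 - <<'E'
from h import *
from scipy.spatial.transform import Rotation as R
print(R.from_quat(manip.sense()["tool_rot"]).as_matrix())
E
python3 -m handwheel '[-1,0,-4,0,0,0,0, -2,0,-8,0,0,0,0, -3,0,-11.5,0,0,0,0, -3.1,0,-12.6,0,0,0,0, -3.1,2,-12.6,0,0,0,0, -3.1,5,-12.6,0,0,0,0, -3.1,8,-12.6,0,0,0,0,-3.1,9,-12.6,0,0,0,0,-3.1,9,-12.6,0,0,0,0,-3.1,9,-12.6,0,0,0,0]'
python3 - <<'E'
from h import *
s=snap("wrist","w4"); print(manip.sense()["tcp_pos"])
snap("side","d4");snap("scene","s4")
crop(s,180,60,480,330,2.6,"w4c")
E
```

```text
[[ 9.99980993e-01 -1.33114328e-03 -6.02008279e-03]
 [ 6.02100388e-03  6.89031691e-04  9.99981636e-01]
 [-1.32697081e-03 -9.99998877e-01  6.97033414e-04]]
t: 4.72
tcp_pos: [0.5134, -0.1603, 0.1114]
tool_rot: [-0.707, -0.002, 0.003, 0.707]
force: [0.8, -0.4, -0.4]
finger_gap: 0.061
[ 0.51404439 -0.16083919  0.11223077]
```

View pics/w4c.png

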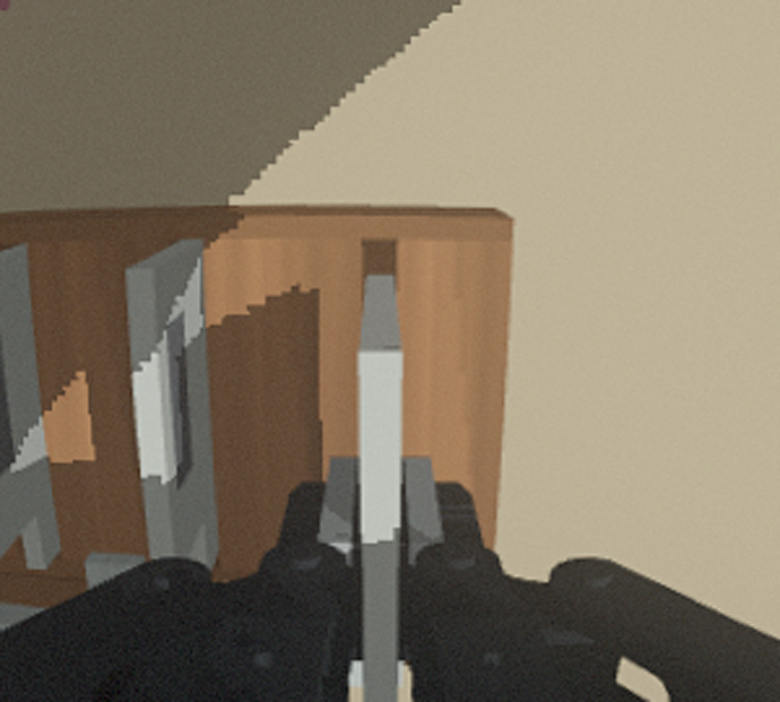

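Run:
```python
from h import *
from scipy.spatial.transform import Rotation as R
np.set_printoptions(precision=4,suppress=True)
w=load("w4.npz"); st=manip.sense(); T=st["tcp_pos"]; print(T, R.from_quat(st["tool_rot"]).as_matrix()[:,0])
q=lambda x,y,z:onz(w,180+(x+.5)/2.6-.5,60+(y+.5)/2.6-.5,z,True)
print("slot",q(362,240,.034),q(397,240,.034))
print("stand corner",q(512,237,.034) , q(498,208,.0))
print("top",q(358,350,T[2]+.0166),q(403,350,T[2]+.0166))
print("bot",q(366,277,T[2]-.0494),q(393.5,277,T[2]-.0494))
print(dep(w,180+380/2.6,60+400/2.6,True),dep(w,180+380/2.6,60+320/2.6,True),dep(w,180+440/2.6,60+350/2.6,True))
for n in("d4","s4"):
  s=load(n+".npz"); u=proj(s,[.52,-.17,.06]); print(u); x,y=int(u[0])-65,int(u[1])-50; crop(s,x,y,x+130,y+100,6,n+"c")
```

```text
[ 0.5144 -0.1614  0.1129] [1.     0.006  0.0029]
slot [ 0.4711 -0.1643  0.034 ] [ 0.471  -0.1554  0.034 ]
stand corner [ 0.4697 -0.1261  0.034 ] [ 0.465  -0.1249  0.    ]
top [ 0.4748 -0.1628  0.1295] [ 0.4747 -0.1566  0.1295]
bot [ 0.4756 -0.1628  0.0635] [ 0.4756 -0.1568  0.0635]
[ 0.4824 -0.1596  0.1287] [ 0.4749 -0.1596  0.1104] [ 0.5003 -0.1435  0.0327]
[347.2617 234.8965]
[263.2452 204.1751]
```

View pics/d4c.png

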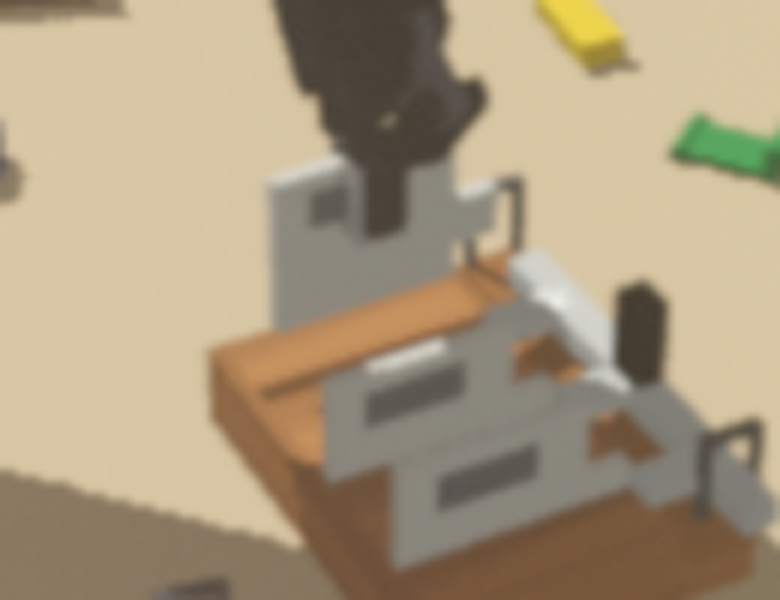

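View pics/s4c.png

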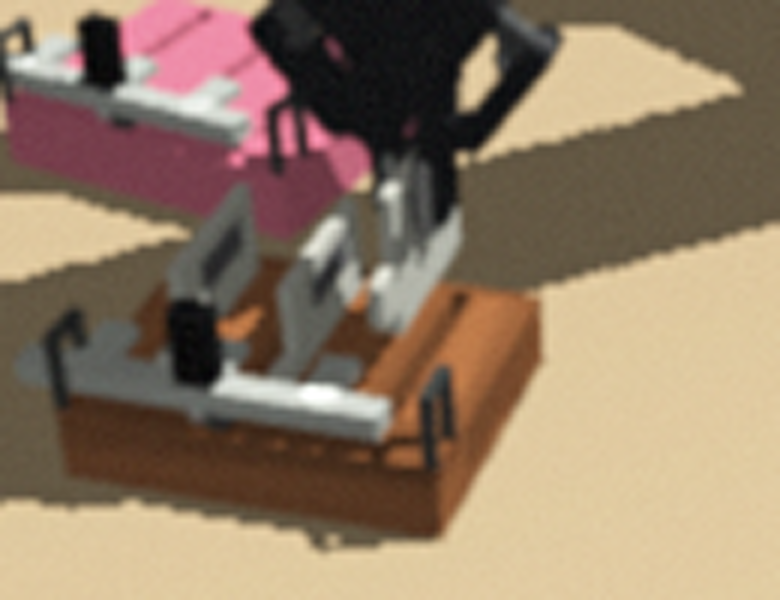

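```bash
python3 -m handwheel '[-0.2,0.5,-0.07,0,0.016,0,0, -0.2,1.2,-0.07,0,0.016,0,0, -0.2,2,-0.07,0,0.016,0,0, -0.2,2.2,-0.07,0,0.016,0,0, -0.2,2.2,-0.07,0,0.016,0,0]'
python3 - <<'E'
from h import *
s=snap("wrist","w5"); print(manip.sense()["tcp_pos"],manip.sense()["force"])
crop(s,260,80,400,310,2.6,"w5c")
E
```

```text
t: 5.28
tcp_pos: [0.5105, -0.1618, 0.0883]
tool_rot: [-0.707, 0.005, -0.003, 0.707]
force: [0.1, 0.5, 0.1]
finger_gap: 0.064
[ 0.51078092 -0.16186738  0.08864446] [-0.26500984  0.18465925 -0.68630705]
```

View pics/w5c.png

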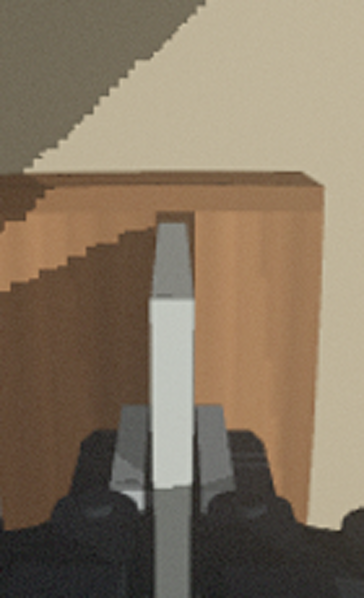

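Run:
```python
from h import *
from scipy.spatial.transform import Rotation as R
np.set_printoptions(precision=4,suppress=True)
w=load("w5.npz"); st=manip.sense(); T=st["tcp_pos"]; print(T, R.from_quat(st["tool_rot"]).as_matrix())
q=lambda x,y,z:onz(w,260+(x+.5)/2.6-.5,80+(y+.5)/2.6-.5,z,True)
print("slot",q(156,212,.034),q(196,212,.034))
print("top",q(149,298,T[2]+.0166),q(195,298,T[2]+.0166))
print("bot",q(158,222,T[2]-.0494),q(186,222,T[2]-.0494))
```

```text
[ 0.5108 -0.1619  0.0886] [[ 0.9999 -0.0012  0.011 ]
 [-0.011   0.0007  0.9999]
 [-0.0012 -1.      0.0007]]
slot [ 0.4708 -0.164   0.034 ] [ 0.4708 -0.155   0.034 ]
top [ 0.4722 -0.1637  0.1052] [ 0.4723 -0.1573  0.1052]
bot [ 0.4722 -0.1635  0.0392] [ 0.4723 -0.1574  0.0392]
```

```bash
python3 -m handwheel '[0.05,0,0.09,0,0,0,0, 0.05,0.4,0.09,0,0,0,0, 0.05,0.9,0.09,0,0,0,0, 0.05,1.4,0.09,0,0,0,0, 0.05,1.9,0.09,0,0,0,0,0.05,2.2,0.09,0,0,0,0,0.05,2.2,0.09,0,0,0,0]'
python3 -m handwheel '[0,0.3,0,0,0,0,0, 0,0.6,0,0,0,0,0, 0,0.8,0,0,0,0,0,0,0.8,0,0,0,0,0,0,0.8,0,0,0,0,0]'
```

```text
t: 5.92
tcp_pos: [0.5111, -0.1608, 0.0663]
tool_rot: [-0.707, 0.004, -0.003, 0.707]
force: [-0.2, -1.3, -0.0]
finger_gap: 0.062
t: 6.33
tcp_pos: [0.5117, -0.1611, 0.0592]
tool_rot: [-0.707, 0.004, -0.004, 0.707]
force: [0.3, 0.2, -0.0]
finger_gap: 0.064
```

```bash
python3 -m handwheel '[0,0.15,0,0,0,0,0,0,0.3,0,0,0,0,0,0,0.3,0,0,0,0,0]'
python3 - <<'E'
from h import *
s=snap("wrist","w6"); print(manip.sense()["tcp_pos"],manip.sense()["force"])
crop(s,180,80,480,310,2.6,"w6c")
np.set_printoptions(precision=4,suppress=True)
for v in (160,170,180,190,200): print(dep(s,327,v,True))
E
```

```text
t: 6.58
tcp_pos: [0.5119, -0.1612, 0.0587]
tool_rot: [0.707, -0.003, 0.004, -0.707]
force: [-3.1, 0.9, 16.5]
finger_gap: 0.065
[ 0.51183394 -0.1611877   0.05868754] [-2.96446271  1.81710913 16.91681749]
[ 0.4671 -0.1594  0.0343]
[ 0.4738 -0.1594  0.025 ]
[ 0.4736 -0.1595  0.0505]
[ 0.4735 -0.1595  0.0692]
[ 0.4755 -0.1596  0.0763]
```

View pics/w6c.png

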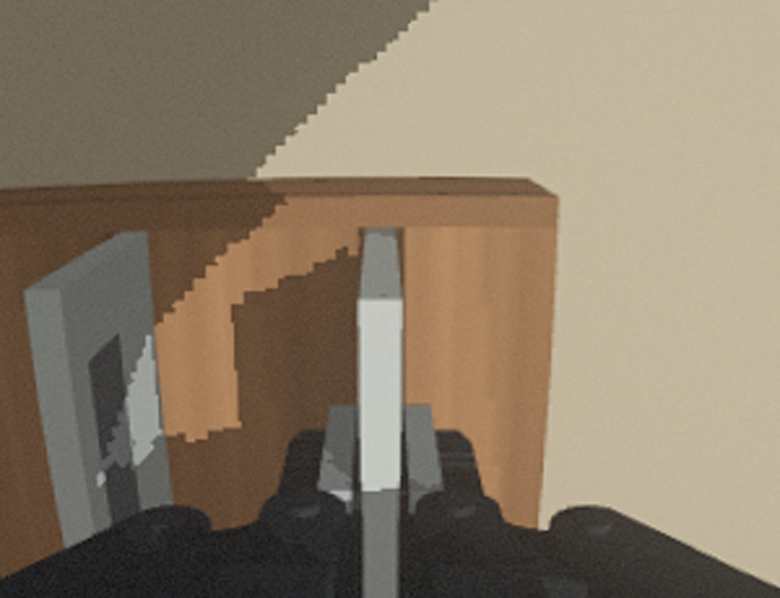

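```bash
python3 -m handwheel '[0,-0.2,0,0,0,0,0,0,-0.2,0,0,0,0,0,0,-0.2,0,0,0,0,1,0,-0.2,0,0,0,0,2,0,-0.2,0,0,0,0,3,0,-0.2,0,0,0,0,3,0,-0.2,0,0,0,0,3]'
python3 -m handwheel '[0,-1,0,0,0,0,3,0,-3,0,0,0,0,3,0,-6,0,0,0,0,3,0,-9,0,0,0,0,3,0,-10,0,0,0,0,3,0,-10,0,0,0,0,3,0,-10,0,0,0,0,3]'
python3 - <<'E'
from h import *
s=snap("wrist","w7"); print(manip.sense()["tcp_pos"],manip.sense()["force"])
crop(s,150,80,450,310,2.6,"w7c")
snap("side","d7");snap("scene","s7")
for n in("d7","s7"):
  s=load(n+".npz"); u=proj(s,[.52,-.17,.06]); x,y=int(u[0])-65,int(u[1])-50; crop(s,x,y,x+130,y+100,6,n+"c")
E
```

```text
t: 7.22
tcp_pos: [0.5116, -0.161, 0.058]
tool_rot: [-0.707, 0.004, -0.004, 0.707]
force: [0.0, -0.8, 0.6]
finger_gap: 0.353
t: 7.8
tcp_pos: [0.5116, -0.1611, 0.1587]
tool_rot: [0.707, -0.003, 0.004, -0.707]
force: [-0.1, 0.0, -0.4]
finger_gap: 0.35
[ 0.510985   -0.16072658  0.15770488] [-0.45408031  0.30478271 -0.29739815]
```

View pics/w7c.png

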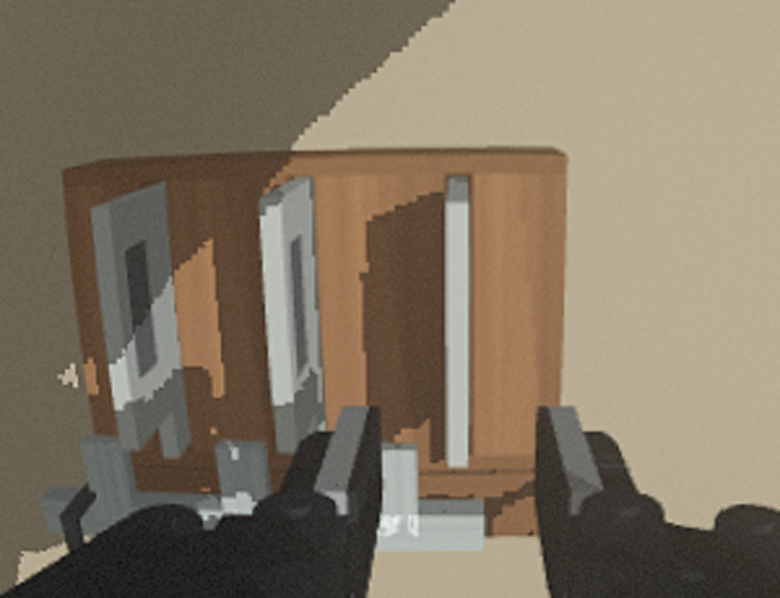

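View pics/d7c.png

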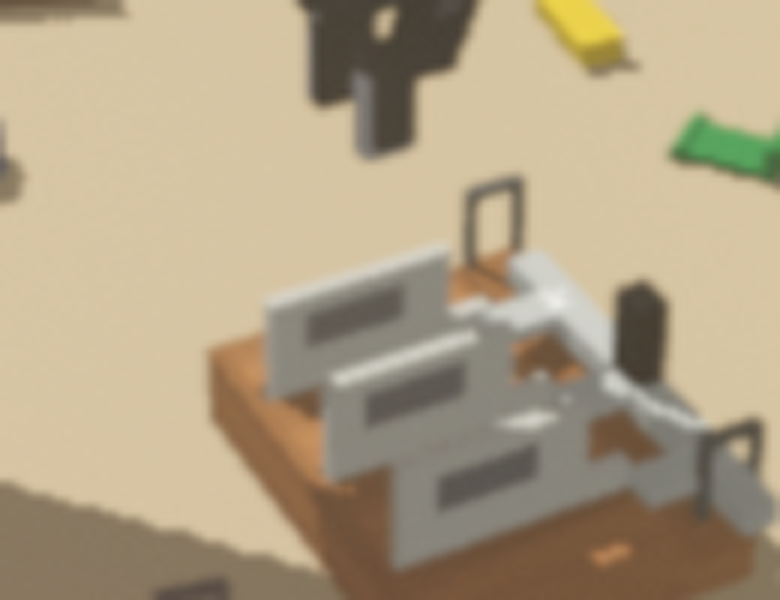

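View pics/s7c.png

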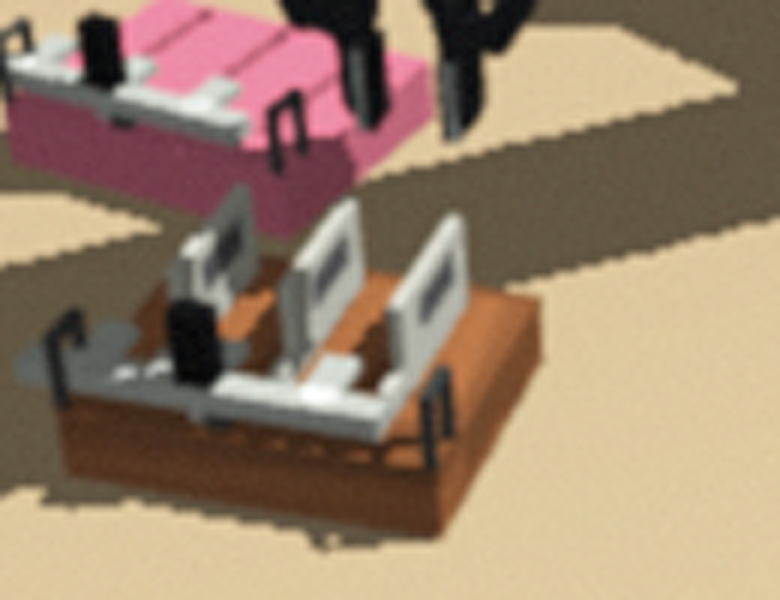

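```bash
python3 -m handwheel '[3.5,0,-3.5,0,0,0,3, 7,0,-6.9,0,0,0,3, 7.4,0,-6.9,0,0,0,3.5, 7.4,0,-6.9,0,0,0,4,7.4,0,-6.9,0,0,0,4,7.4,0,-6.9,0,0,0,4]'
python3 - <<'E'
from h import *
s=snap("wrist","w8"); print(manip.sense()["tcp_pos"],manip.sense()["force"])
crop(s,200,80,450,310,2.6,"w8c")
E
```

```text
t: 8.45
tcp_pos: [0.5831, -0.2296, 0.1564]
tool_rot: [-0.706, 0.005, -0.002, 0.708]
force: [-0.3, -0.7, -0.8]
finger_gap: 0.462
[ 0.58305427 -0.22937189  0.15680578] [-1.26050901 -0.31769789 -0.19831146]
```

View pics/w8c.png

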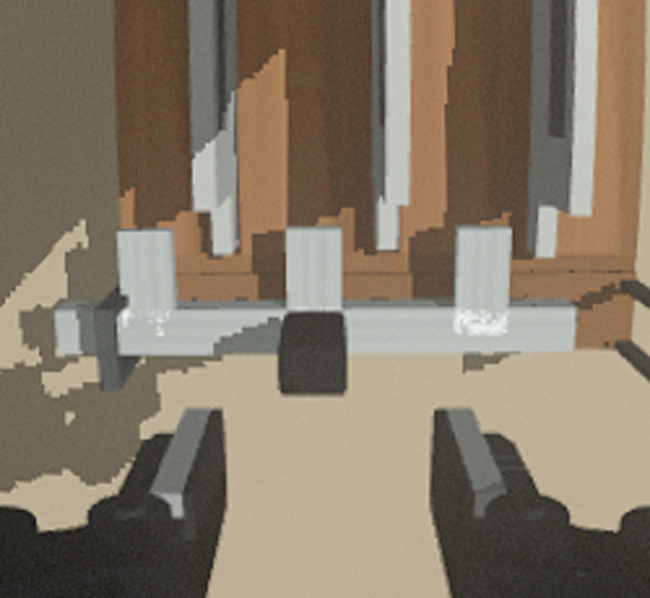

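Run:
```python
from h import *
np.set_printoptions(precision=4,suppress=True)
s=load("w8.npz")
for n in(198,202,206,210,213,216,219,222,225,228,231): print(n,dep(s,320,n,True))
q=lambda x,y,z:onz(s,200+(x+.5)/2.6-.5,80+(y+.5)/2.6-.5,z,True)
print(q(278,393,.0875),q(347,393,.0875), q(285,313,.055),q(344,313,.055))
t=load("scene0.npz");d=load("side0.npz")
o=200+(312.5+.5)/2.6-.5
```

```text
198 [ 0.5791 -0.2329  0.052 ]
202 [ 0.5791 -0.2327  0.0635]
206 [ 0.5797 -0.2326  0.0717]
210 [ 0.5799 -0.2325  0.0804]
213 [ 0.5796 -0.2323  0.0881]
216 [ 0.5816 -0.2324  0.0882]
219 [ 0.5836 -0.2324  0.0885]
222 [ 0.5857 -0.2324  0.0885]
225 [ 0.5876 -0.2324  0.0892]
228 [ 0.5898 -0.2325  0.0891]
231 [ 0.592  -0.2325  0.089 ]
[ 0.5924 -0.2416  0.0875] [ 0.5925 -0.2237  0.0875] [ 0.5799 -0.241   0.055 ] [ 0.5801 -0.2237  0.055 ]
```

```bash
python3 -m handwheel '[0.3,2,-0.3,0,0,0,4, 0.3,5,-0.3,0,0,0,4, 0.3,7,-0.3,0,0,0,4, 0.3,8,-0.3,0,0,0,4,0.3,8.1,-0.3,0,0,0,4,0.3,8.1,-0.3,0,0,0,4]'
python3 - <<'E'
from h import *
s=snap("wrist","w9"); print(manip.sense()["tcp_pos"],manip.sense()["force"])
crop(s,200,80,450,310,2.6,"w9c")
E
```

```text
t: 9.0
tcp_pos: [0.5873, -0.2332, 0.077]
tool_rot: [-0.707, 0.004, -0.003, 0.707]
force: [0.3, -0.0, 0.2]
finger_gap: 0.468
[ 0.58810414 -0.23377228  0.07799896] [0.73996283 0.17471839 0.10300143]
```

View pics/w9c.png

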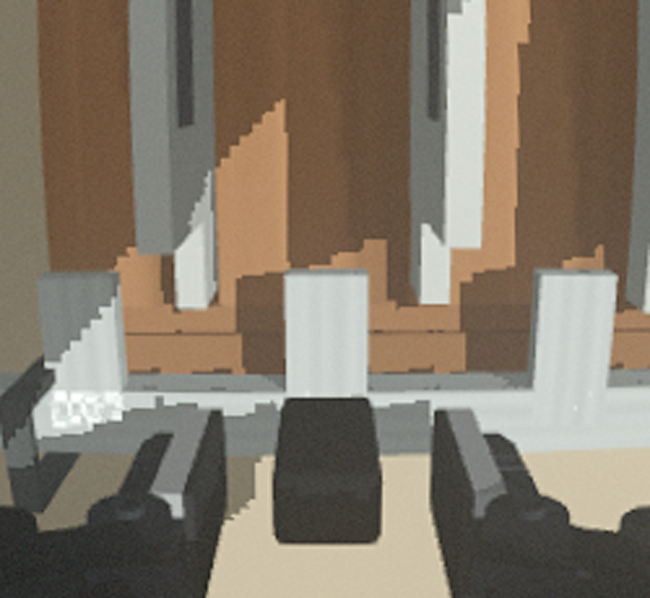

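```bash
python3 -m handwheel '[0,0.1,0,0,0,0,1.5,0,0.1,0,0,0,0,1,0,0.1,0,0,0,0,1,0,0.1,0,0,0,0,1,0,0.1,0,0,0,0,1]' 40
python3 -m handwheel '[0,-0.3,0,0,0,0,1,0,-0.6,0,0,0,0,1,0,-0.9,0,0,0,0,1,0,-0.9,0,0,0,0,1,0,-0.9,0,0,0,0,1]' 40
python3 - <<'E'
from h import *
s=snap("wrist","w10"); print(manip.sense()["tcp_pos"],manip.sense()["force"])
crop(s,200,80,450,310,2.6,"w10c")
np.set_printoptions(precision=4,suppress=True)
# bar/tongue heights
for x,y in((80,300),(325,320),(570,300)): print(dep(load("w9.npz"),200+x/2.6,80+y/2.6,True),dep(s,200+x/2.6,80+y/2.6,True))
E
```

```text
t: 9.47
tcp_pos: [0.5887, -0.2343, 0.0776]
tool_rot: [0.707, -0.003, 0.005, -0.707]
force: [-0.7, 1.4, 6.8]
finger_gap: 0.202
t: 9.88
tcp_pos: [0.5886, -0.2343, 0.0855]
tool_rot: [0.707, -0.003, 0.005, -0.707]
force: [2.9, -1.2, -1.2]
finger_gap: 0.204
[ 0.58861918 -0.2342953   0.08537321] [ 3.70931935 -1.25696847 -1.31391288]
[ 0.5596 -0.2809  0.0535] [ 0.5613 -0.2824  0.0609]
[ 0.5642 -0.2325  0.0536] [ 0.5662 -0.2336  0.0596]
[ 0.5609 -0.1837  0.0523] [ 0.5623 -0.1848  0.0606]
```

View pics/w10c.png

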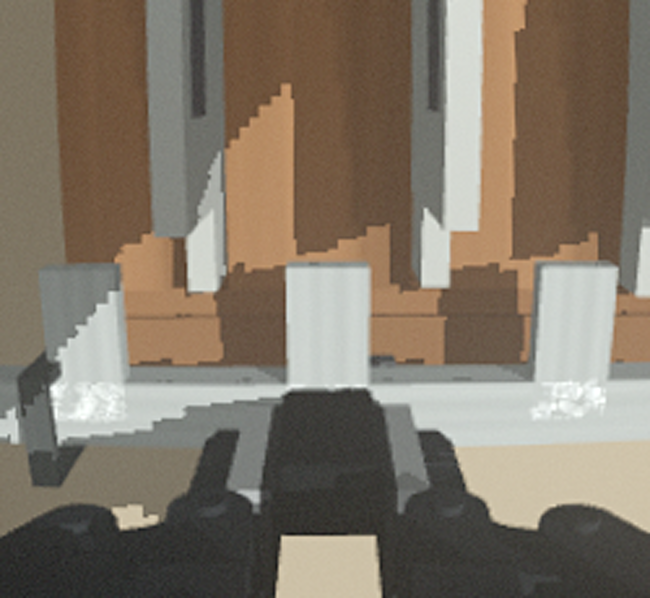

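```bash
python3 -m handwheel '[0,-0.12,0,0,0,0,1,0,-0.15,0,0,0,0,1,0,-0.15,0.4,0,0,0,1,0,-0.15,0.8,0,0,0,1,0,-0.15,1.2,0,0,0,1,0,-0.15,1.6,0,0,0,1,0,-0.15,2.0,0,0,0,1,0,-0.15,2.4,0,0,0,1,0,-0.15,2.55,0,0,0,1,0,-0.15,2.55,0,0,0,1]' 40
python3 -m handwheel '[0,0,0,0,0,0,1,0,0,0,0,0,0,1]'
python3 - <<'E'
from h import *
s=snap("wrist","w11"); print(manip.sense()["tcp_pos"],manip.sense()["force"])
crop(s,150,80,450,310,2.6,"w11c")
np.set_printoptions(precision=4,suppress=True)
E
```

```text
t: 10.77
tcp_pos: [0.5888, -0.211, 0.0874]
tool_rot: [0.709, -0.003, 0.004, -0.705]
force: [2.4, -8.2, -1.0]
finger_gap: 0.2
t: 10.93
tcp_pos: [0.5888, -0.2111, 0.0873]
tool_rot: [0.709, -0.003, 0.004, -0.705]
force: [2.6, -8.2, -0.8]
finger_gap: 0.203
[ 0.58876688 -0.21105633  0.0873153 ] [ 2.87049028 -8.56219699 -2.23086694]
```

View pics/w11c.png

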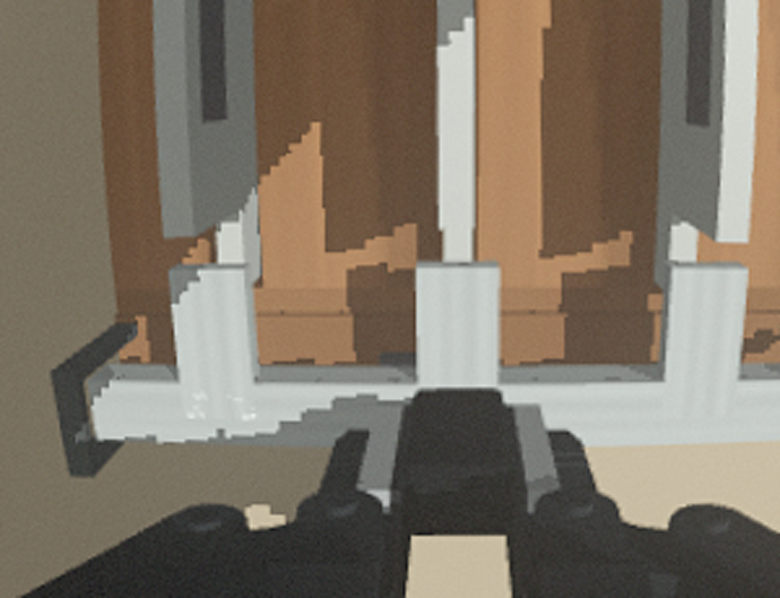

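```bash
python3 - <<'E'
from h import *
np.set_printoptions(precision=4,suppress=True)
for n,x0,xs in(("w9",200,(286,368)),("w11",150,(417,500))):
  s=load(n+".npz"); z=.0535 if n=="w9" else .062
  print(n,[onz(s,x0+(x+.5)/2.6-.5,80+(300.5)/2.6-.5,z,True) for x in xs])
E
python3 -m handwheel '[0,0.3,-0.08,0,0,0,1,0,0.6,-0.08,0,0,0,1,0,0.9,-0.08,0,0,0,1,0,1.0,-0.08,0,0,0,1,0,1.05,-0.08,0,0,0,1,0,1.05,-0.08,0,0,0,1]'
python3 - <<'E'
from h import *
s=snap("wrist","w12"); print(manip.sense()["tcp_pos"],manip.sense()["force"])
crop(s,150,80,450,310,2.6,"w12c")
E
```

```text
w9 [array([ 0.56  , -0.2401,  0.0535]), array([ 0.5601, -0.2244,  0.0535])]
w11 [array([ 0.562 , -0.2181,  0.062 ]), array([ 0.5621, -0.202 ,  0.062 ])]
t: 11.48
tcp_pos: [0.5888, -0.2111, 0.0777]
tool_rot: [0.708, -0.003, 0.004, -0.706]
force: [1.8, -5.6, 4.2]
finger_gap: 0.206
[ 0.5887885  -0.21114546  0.07771897] [ 1.2748786  -5.10306153  3.82566723]
```

View pics/w12c.png

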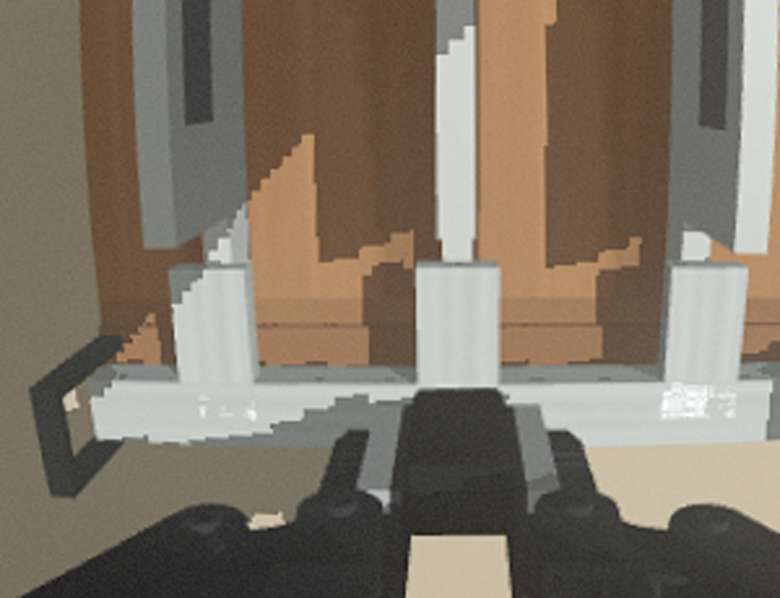

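```bash
python3 -m handwheel '[0,-0.05,0.1,0,0,0,1,0,-0.05,0.2,0,0,0,1,0,-0.05,0.3,0,0,0,1,0,-0.05,0.3,0,0,0,1]'
python3 -m handwheel '[0,0,-0.4,0,0,0,1,0,0,-0.42,0,0,0,1,0,0,-0.42,0,0,0,1]'
python3 -m handwheel '[0,0,0,0,0,0,2,0,0,0,0,0,0,3,0,0,0,0,0,0,4,0,0,0,0,0,0,4,0,0,0,0,0,0,4]'
```

```text
t: 11.87
tcp_pos: [0.5888, -0.2109, 0.0778]
tool_rot: [0.71, -0.002, 0.004, -0.704]
force: [0.9, -12.7, 0.0]
finger_gap: 0.202
t: 12.12
tcp_pos: [0.5888, -0.2112, 0.0777]
tool_rot: [0.708, -0.003, 0.004, -0.706]
force: [3.0, -4.4, 3.4]
finger_gap: 0.203
t: 12.53
tcp_pos: [0.5869, -0.2093, 0.076]
tool_rot: [-0.706, 0.005, -0.003, 0.708]
force: [-0.0, -0.4, -0.0]
finger_gap: 0.472
```

```bash
python3 -m handwheel '[0,-1.5,0,0,0,0,4,0,-5,0,0,0,0,4,0,-9,0,0,0,0,4,-2,-12,0,0,0,0,4,-5,-13,1.5,0,0,0,4,-5,-13,1.5,0,0,0,4,-5,-13,1.5,0,0,0,4]'
python3 - <<'E'
from h import *
s=snap("wrist","w13"); print(manip.sense()["tcp_pos"],manip.sense()["force"])
crop(s,170,90,430,310,3,"w13c")
snap("side","d13");snap("scene","s13")
for n in("d13","s13"):
  s=load(n+".npz"); u=proj(s,[.54,-.2,.05]); x,y=int(u[0])-65,int(u[1])-50; crop(s,x,y,x+130,y+100,6,n+"c")
E
```

```text
t: 13.12
tcp_pos: [0.5367, -0.1936, 0.2074]
tool_rot: [-0.707, 0.004, -0.003, 0.707]
force: [-0.5, -0.2, 0.7]
finger_gap: 0.467
[ 0.53782648 -0.19438798  0.20689336] [ 0.73460125  0.52458029 -0.0762213 ]
```

View pics/w13c.png

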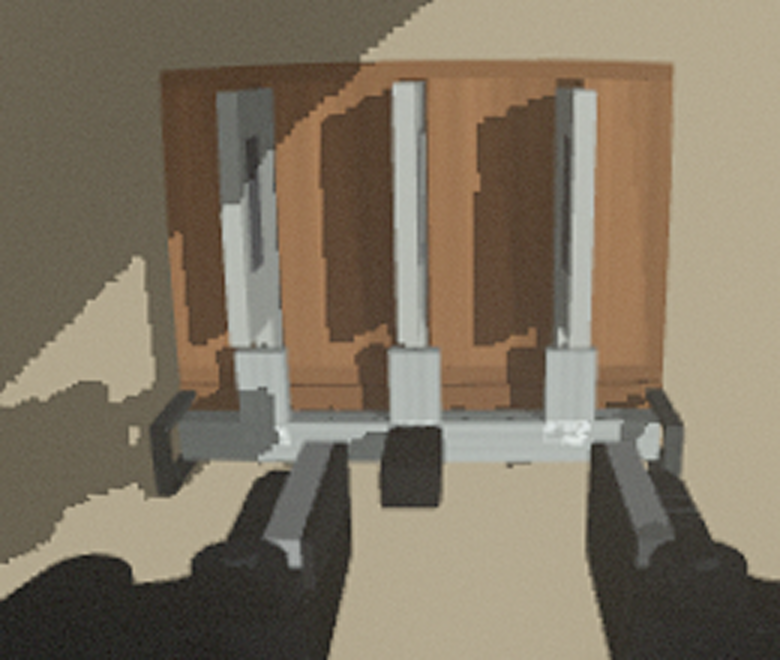

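View pics/d13c.png

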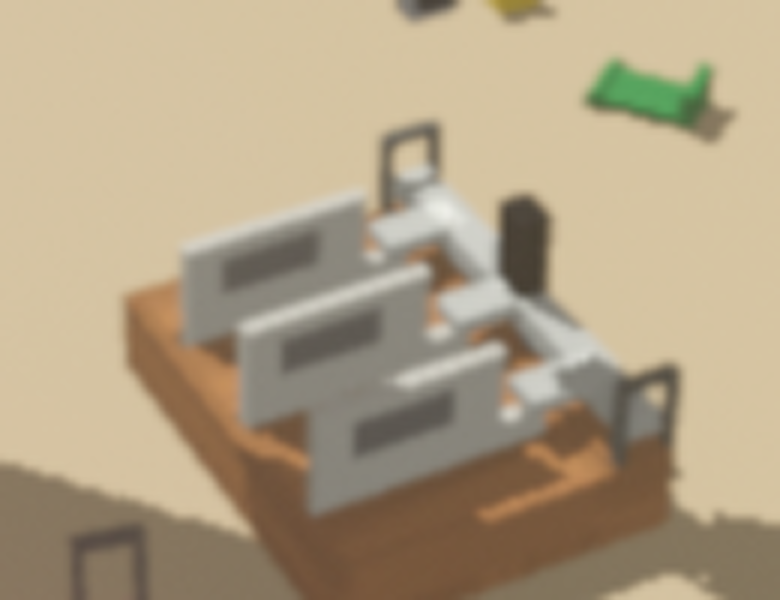

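View pics/s13c.png

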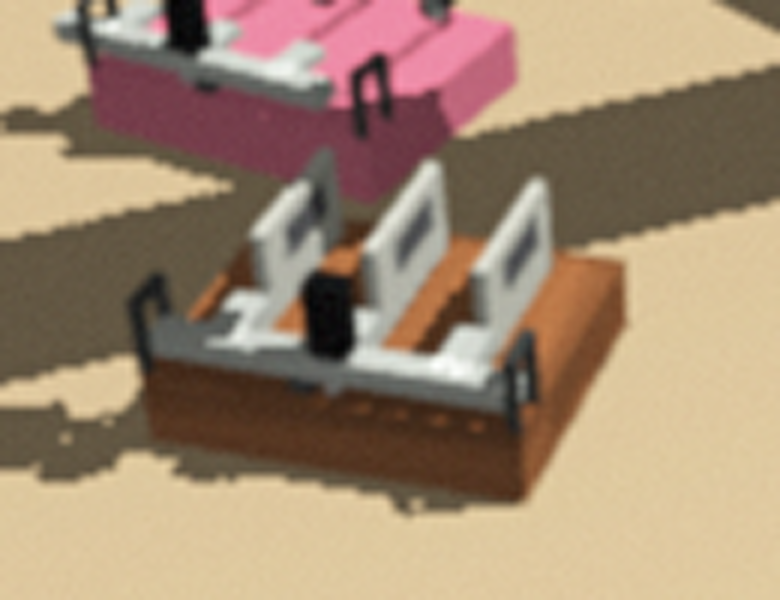

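View pics/s13.png

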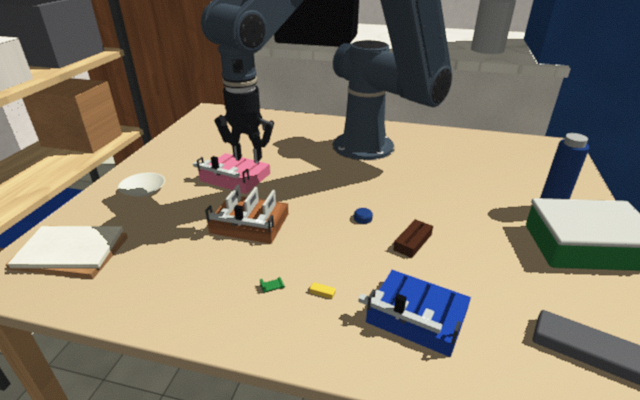

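Run:
```python
from h import *
np.set_printoptions(precision=4,suppress=True)
s=load("w13.npz")
Q=lambda x,y:(170+(x+.5)/3-.5,90+(y+.5)/3-.5)
for n,xs in(("tb",(237,287)),("tc",(390,439)),("ta",(547,596))):
  a,b=[onz(s,*Q(x,370),.053,True) for x in xs]; print(n,(a+b)/2,(b-a)[1])
for x,y in((262,375),(414,375),(572,375)): print("z",dep(s,*Q(x,y),True))
for n,xs in(("pc",(392,428)),("pa",(568,596))):
  a,b=[onz(s,*Q(x,200),.076,True) for x in xs]; print(n,(a+b)/2,(b-a)[1])
for x,y in((225,250),(405,200),(584,200)): print("passtop",dep(s,*Q(x,y),True))
for x in(382,439): print("knob",onz(s,*Q(x,506),.0885,True))
```

```text
tb [ 0.5612 -0.2595  0.053 ] 0.016668454343771122
tc [ 0.5615 -0.2101  0.053 ] 0.01558628717631716
ta [ 0.562  -0.1601  0.053 ] 0.015731288266589344
z [ 0.5629 -0.2596  0.0531]
z [ 0.5636 -0.2103  0.0517]
z [ 0.5638 -0.1599  0.0526]
pc [ 0.5043 -0.2087  0.076 ] 0.010052093480159896
pa [ 0.5046 -0.1606  0.076 ] 0.007905255153834223
passtop [ 0.5174 -0.2625  0.0761]
passtop [ 0.5044 -0.2101  0.0749]
passtop [ 0.5046 -0.1601  0.0763]
knob [ 0.5919 -0.2186  0.0885]
knob [ 0.5919 -0.2019  0.0885]
```

```bash
python3 -c "
from station import manip
print(manip.sense()['t'],manip.sense()['force']);print(manip.sign_off())"
```

```text
13.2667 [ 0.04882432  0.15056236 -0.0842945 ]
the job is handed in; nothing more can be done
None
```

The bus pass is in the stand's free slot, keyed end at the key, and the keeper bar is shut and down over all three passes. I handed the job in at 13.3 s of the 48 s allowed.

**Last checks:**
- **Pass seating:** its top is at 76.3 mm, within about 1.5 mm of the other two passes and against an expected 76 mm. It is upright, with the step and notch at the key end.
- **Keeper travel:** the camera put it at about 22–23 mm from where I first measured it, short of the nominal 25 mm. The bar was against a firm stop: a second push of about 13 N moved it no further. I don't know where the missing 2–3 mm is; the bar may have started slightly off open, or my measurements may be off.
- **Tongues:** all three are centred over their slots to within about 1 mm.
- **Bar height:** it is back at its starting height, with the tongue tops at about 52.5 mm, so it has dropped fully.
- **Everything else:** the arm was clear and touching nothing at hand-in. The cap, eraser and clip look unmoved in the last scene picture, though I did not measure their positions again.

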